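# Set the chain tensioner and start its lock bolt

## Robot

A 6-joint arm with a two-finger parallel gripper is mounted at the origin on the work surface. World frame = base frame: x ahead of the robot, y to its left, z up, the work surface at z = 0. Lengths are in mm, angles in rad, forces in N, time in s.
With the tool pointing down it reaches from about 275 to 750 mm from the base axis. Payload 10.2 kg.
Tool frame: the origin (TCP) lies at the very end of the fingers, on their centre line; the grasp point (between the pads) lies 19 mm behind it; z points along the fingers, y is the line along which they close (so a half turn about z gives the same grasp; the last joint's range is limited). The gripper opens to 85 mm and grips with 20 to 120 N. Pads are 22 mm wide; open, the fingers measure 114 mm over their backs; the gripper's body (76 mm by 85 mm) begins 54 mm behind the grasp point. The pads swing forward as they close: fully open they stand 13 mm farther back than shut.
Start: joints at [-1.499, 0.313, 1.498, -0, 1.331, -0.223], TCP at [152.525, -502.362, 231.294] pointing down, gripper open.
Joint ranges: [-2.94, 2.94], [-0.97, 2.17], [0.19, 2.56], [-1.23, 4.37], [0.02, 3.11], [-2.88, 2.88]. Speed limits (rad/s): [2.39, 2.39, 3.01, 3.14, 3.14, 3.14].

## Interface

Orientations are given as a unit quaternion [w, x, y, z].
In Python, from rig import * gives the robot as it stands. The module is installed in compiled form; this text tells all that it offers.
- The arm moves only by the shell command python3 -m crank 'ROWS' [FORCE]. ROWS is JSON, a list that holds one entry, the list of rows, each a list of 7 numbers: the shift along the tool's x, y, z in units of 25 mm (1.0 is 25 mm), then the turn, a rotation vector about the tool's x, y, z in units of 8 degrees (1.0 is 8 degrees), then the finger opening in mm, from 0 to 85.4. A call has exactly 8 rows; each row shifts and turns the commanded pose from where the row before left it, along the tool's axes as they then stand; what a row does not reach is not made up. A row lasts 1/10 s, in which the tool goes at most 50 mm and 8.59 degrees, less where a joint would pass 70% of its speed; a pose out of reach is approached as far as the arm can. A call is refused whole if a number of a shift passes 1 or a number of a turn 1, either way. A call with a gripper value outside its range is refused whole. The fingers move at their own pace and stop on an object; FORCE is the grip in N (left out, the last holds). Time passes only in rows, so rows that do not move let the fingers close, or fill a call up. It gives the time, the measured TCP pose, the force, the opening and the grip force at its end, in the units of the state.
- sense(): the state, without advancing time (a new reading comes with each control period).
- capture(name): name is "scene" or "top" or "wrist"; returns the picture (420x560x3 uint8, blue, green, red); there is no depth.
- camera_model(name): a dict with "fx", "fy", "cx", "cy" (pixels), "world_from_camera" (4x4, takes a point from camera to world coordinates); the wrist camera has in their place "T_tool_cam" (4x4, takes a point from camera to tool coordinates, whose origin is the TCP and whose axes are the flange's). Camera axes: x right, y up, looking along -z (the intrinsics and any distortion apply to the point x, -y, -z); pixel columns grow to the right and rows downward; lengths in mm; the calibration is good to about 2 mm. A picture is of the moment at which its call begins: read the wrist's pose just before it. camera_model takes no time and is no camera call.
- finish_job(): hands the job in; it is judged then, once.
The state is a dict: "time_s": time; "joints": joint angles; "dq": joint speeds; "tau": joint torques, N m; "eef_pos": TCP position; "ee_rot": TCP orientation; "force": force on the tool from outside, world axes, zero at the start; "wrist_torque": the same for the moment, N m; "grip_width": opening from 0.0 (shut) to 1.0 (fully open); "grip_force": force on a finger pad.
Only numpy, scipy, OpenCV 4.12 (cv2) and the standard library are available. Lean on these libraries where they do the work, as an engineer would, in place of code of your own. Each camera call takes 0.05 s, during which the arm holds its last target. There are 200 camera calls.

## Task

On the bench tensioner, slide the blue carriage along its bed until its yellow pointer lines up with the red marker clip. Then start the black-headed lock bolt, which sits loose on the first thread of the carriage's boss: turn it backward (counter-clockwise from above) until it drops off the end of the thread, then forward one full turn from there so that the thread has caught, and finish while still gripping the bolt's head. Do not lift the bolt out of its boss, and leave the other things on the bench where they are.

Things in the scene. Friction and masses are not known exactly. Their poses are not given: they have to be found in the camera images.
- carriage (a joint): how far (m) the blue carriage has slid along its bed: 0 at the start, up to 0.11, growing along the bed's own +y. It stays where it is left; about 8 N of friction.
- bed: aluminium bed of the tensioner, 160 x 360 x 18 mm, fixed to the bench; origin at the centre of its underside, +y along the slide direction. The boss, tab and pointer keep their orientation to it.
- tab_top (a point): centre of the top edge of the orange upright tab at the -y end of the carriage, for pushing or pinching: 12 mm thick along the bed's y, 40 mm wide along x, standing 45 mm above the carriage plate (plate top 30 mm above the bench, 84 x 190 mm). The boss is 105 mm from it in +y.
- pointer (a point): tip of the yellow pointer on the far (+x) edge of the carriage
- marker: red marker clip, fixed on the +x margin of the bed, 18 x 8 x 16 mm; origin at the centre of its underside, axes as the bed's. The pointer is right when it has the same position along the bed's y as this; from the start it lies 40 to 80 mm away in +y.
- boss_mouth (a point): centre of the rim of the steel threaded boss on the carriage, axis vertical, 48 mm outer diameter, bore 31 mm; rim 62 mm above the carriage plate, 92 mm above the bench; axes as the bed's. Inside: coarse right-hand thread, pitch 8 mm, 2 mm axial play, upper end 4 mm below the rim. Turning the bolt clockwise from above lowers it 8 mm a turn, counter-clockwise raises it.
- bolt: loose upright steel bolt in the boss, 93 mm long, about 0.3 kg, 20 mm shank, square black head; origin at the centre of its tip, z up to the head, +x through the yellow stripe. Starts on top of the uppermost thread, tip 38 to 40 mm below the rim; turned back it rises to about 37 mm, then drops to about 44 mm; one turn forward from there puts the tip about 52 mm below the rim. It bottoms at 56 mm.
- bolt_grip (a point): centre of the bolt's square head (30 x 30 x 24 mm), 81 mm above the tip: where to grip it. Gripped tight the bolt cannot drop: turn it back in small steps (about 0.3 rad), slacken the grip after each and watch for the drop of about 7 mm.
- bolt_stripe (a point): outer end of the yellow stripe on the head's top, 15 mm from the axis towards the bolt's +x, 93 mm above the tip. The bolt must be turned back 1.3 to 2.5 rad before it drops; it drops when the stripe points within about 0.3 rad of the bed's +x.
- spacer: brass spacer ring 23 mm diameter, 12 mm high, lying on the near margin of the bed; bystander
- wrench: wrench lying on the bench; bystander
- bearing: grey pillow-block bearing, 120 mm long, 74 mm high; bystander
- oil: yellow oil bottle, 150 mm high; bystander
- jar: jar with yellow lid, 90 mm high; bystander
- offcut: plywood offcut 100 x 140 x 30 mm; bystander
- sprocket: steel sprocket lying flat, 120 mm diameter, hub 22 mm high; bystander
Things that resemble listed ones, but are neither listed nor needed, are in the scene too. Of the things shaped like the bolt, the steel one is meant.

How it is judged (in metres and radians):
On the way, in this order (a step that is already met when the one before it is completed fails the run):
1. the carriage's pointer is level with the marker (within 5 mm), the bolt still on top of the thread (y of pointer in the frame of marker between -0.005 and 0.005 m and z of bolt in the frame of boss_mouth above -0.0405 m), for 0.2 s.
2. the bolt has been turned back to the end of the thread (x of bolt_stripe in the frame of boss_mouth above 0 m and angle between the x axis of bolt and the x axis of boss_mouth, either way round below 0.8 rad and z of bolt in the frame of boss_mouth between -0.0392 and -0.031 m).
3. the bolt has dropped off the thread's end (x of bolt_stripe in the frame of boss_mouth above 0 m and angle between the x axis of bolt and the x axis of boss_mouth, either way round below 1.05 rad and z of bolt in the frame of boss_mouth between -0.0465 and -0.0405 m), for 0.1 s.
At the end, for the whole second after the job is handed in: Pointer within 5 mm of the marker along the bed; bolt one turn (give or take 57 degrees: stripe within 1.0 rad of the bed's +x) forward of the drop, tip 48 to 55.5 mm below the rim, upright within 0.12 rad, still, and gripped by the fingers with more than 4 N (y of pointer in the frame of marker between -0.005 and 0.005 m and x of bolt_stripe in the frame of boss_mouth above 0 m and angle between the x axis of bolt and the x axis of boss_mouth, either way round below 1 rad and z of bolt in the frame of boss_mouth between -0.0555 and -0.048 m and contact force between the fingers and bolt above 4 N and angle between bolt's own z axis and vertical below 0.12 rad and linear speed of bolt below 0.02 m/s and angular speed of bolt below 0.2 rad/s); the arm keeps its last pose, push and grip.
It fails at once if the bolt is lifted out of the thread (more than 12 mm above the thread's end) (z of bolt in the frame of boss_mouth above -0.024 m).
It fails at once if a bystander is shifted more than 30 mm (distance of any of spacer, wrench, bearing, oil, jar, offcut, sprocket from where it was at the start of the episode above 0.03 m).
It also fails if it takes over 72 s, if anything falls off the work surface, if the arm or the gripper's body presses on something with over 40 N, if the wrist force passes 120 N, or if a joint passes its speed limit or range.

## Working session

There is one attempt and no reset: what is moved stays moved. The work goes in short steps, Python scripts to look and compute and a shell command to move; the robot and the scene stay as the last step left them, time stands still between calls to the robot, and variables do not carry over. Pictures are saved under pics/ and viewed, at most 10 in all, crops included, and the job is handed in when it is done.

```bash
mkdir -p pics; ls; cat > h.py <<'E'
from rig import *
import numpy as np, cv2
from scipy.spatial.transform import Rotation as R
def T_tool(s):
    q=s['ee_rot'];T=np.eye(4);T[:3,:3]=R.from_quat([q[1],q[2],q[3],q[0]]).as_matrix();T[:3,3]=s['eef_pos'];return T
def snap(n,f=None):
    s=sense();m=camera_model(n);im=capture(n)
    T=T_tool(s)@np.array(m['T_tool_cam']) if n=='wrist' else np.array(m['world_from_camera'])
    if f: cv2.imwrite('pics/'+f,im)
    return im,m,T
def ray(m,T,u,v):
    d=np.array([(u-m['cx'])/m['fx'],-(v-m['cy'])/m['fy'],-1.]);d=T[:3,:3]@d
    return T[:3,3],d/np.linalg.norm(d)
def plane(m,T,u,v,z):
    o,d=ray(m,T,u,v);return o+d*(z-o[2])/d[2]
def tri(r1,r2):
    (a,d),(b,e)=r1,r2
    x=np.linalg.lstsq(np.c_[d,-e],b-a,rcond=None)[0]
    p,q=a+d*x[0],b+e*x[1];return (p+q)/2,np.linalg.norm(p-q)
def proj(m,T,p):
    c=np.linalg.inv(T)@np.r_[p,1];return m['cx']+m['fx']*c[0]/-c[2],m['cy']-m['fy']*c[1]/-c[2]
E
python3 - <<'E'
from h import *
a,m,T=snap('scene','scene.png');b,m2,T2=snap('top','top.png');c,m3,T3=snap('wrist','w0.png')
print(m,m2,m3,sense())
cv2.imwrite('pics/all.png',cv2.resize(np.vstack([np.hstack([a,b])]),(800,300)))
E
```

```text
pics
{'fx': 403.9796922805757, 'fy': 403.9796922805757, 'cx': 285.1300998886471, 'cy': 204.39193307212977, 'world_from_camera': array([[-5.52207089e-02, -8.50732943e-01,  5.22689327e-01,
         1.03199131e+03],
       [ 9.98404039e-01, -5.32510913e-02,  1.88068144e-02,
         3.99827755e+00],
       [ 1.18342006e-02,  5.22893661e-01,  8.52315769e-01,
         1.00154535e+03],
       [ 0.00000000e+00,  0.00000000e+00,  0.00000000e+00,
         1.00000000e+00]])} {'fx': 437.8620360557597, 'fy': 437.8620360557597, 'cx': 277.79444399347597, 'cy': 212.07283116244952, 'world_from_camera': array([[ 1.64651241e-02,  9.93997473e-01, -1.08156941e-01,
         3.28627536e+02],
       [-9.99808591e-01,  1.75108984e-02,  8.72635843e-03,
        -3.88908297e+00],
       [ 1.05679034e-02,  1.07992558e-01,  9.94095532e-01,
         1.41612158e+03],
       [ 0.00000000e+00,  0.00000000e+00,  0.00000000e+00,
         1.00000000e+00]])} {'fx': 352.2754150260592, 'fy': 352.2754150260592, 'cx': 274.18051363708764, 'cy': 211.69494947525575, 'T_tool_cam': array([[ 1.18244631e-04,  9.56955435e-01,  2.90
[... 287 characters left out ...]
+00]])} {'time_s': 0.15, 'joints': array([-1.49938338e+00,  3.13287354e-01,  1.49821734e+00,  1.37139461e-05,
        1.33100632e+00, -2.23417824e-01]), 'dq': array([-0.00163516, -0.00290629, -0.00197711,  0.0008309 ,  0.00124735,
        0.00087381]), 'tau': array([ 1.83789554e-03, -4.12367070e+01, -2.59796154e+01, -2.00463719e-04,
        3.22241001e-03, -7.25777710e-06]), 'eef_pos': array([ 152.52303232, -502.16875543,  230.90102903]), 'ee_rot': array([-4.57347982e-04,  9.89154150e-01,  1.46880415e-01,  4.15059588e-05]), 'force': array([0.28826598, 0.22098093, 0.43266782]), 'wrist_torque': array([-0.02180916, -0.03993914, -0.01494346]), 'grip_force': 0.0, 'grip_width': 0.9991312788657979}
```

View pics/scene.png

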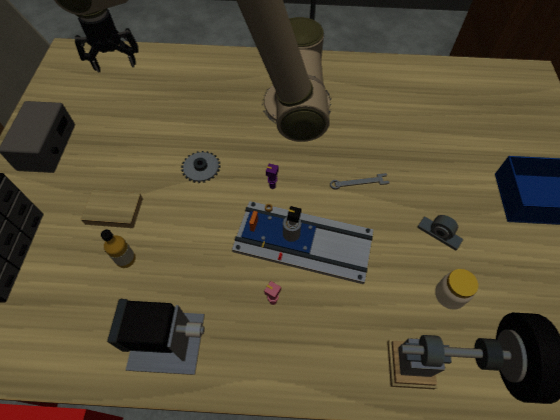

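View pics/top.png

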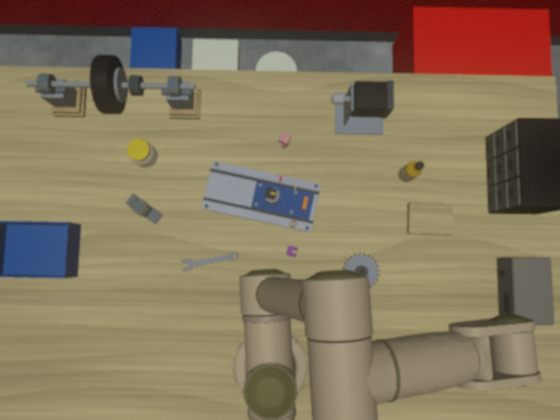

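The scene view shows the bed at about (303,240), with the orange tab at (253,220), the black bolt head at (294,213) and the red marker at (281,256). In the top view the head is at (270,195), the tab at (306,203) and the marker at (281,180). The purple (272,175) and pink (272,292) bolt-shaped objects are decoys. The steel bolt with the black head standing in the boss is the one meant, so I'll confirm it in a crop.

```bash
python3 - <<'E'
import cv2,numpy as np
a=cv2.imread('pics/scene.png')[190:290,225:385];b=cv2.imread('pics/top.png')[150:240,195:330]
f=lambda i,s:cv2.convertScaleAbs(cv2.resize(i,None,fx=s,fy=s,interpolation=cv2.INTER_CUBIC),alpha=1.3)
a=f(a,3.5);b=f(b,3)
cv2.imwrite('pics/crop.png',np.vstack([cv2.copyMakeBorder(b,0,0,0,560-b.shape[1],0),a])[:600])
print(a.shape,b.shape)
E
```

```text
(350, 560, 3) (270, 405, 3)
```

View pics/crop.png

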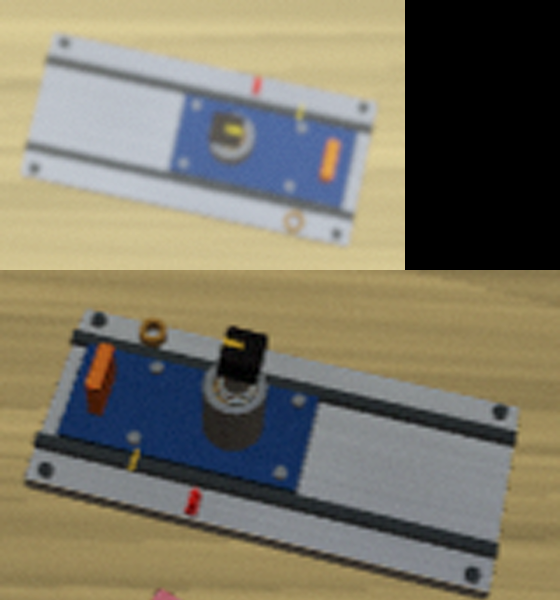

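The crop confirms it: steel shank, black head with a yellow stripe, standing in the boss. The stripe points towards bed −y (right in the top view). Next I measure with masks and rays.

```bash
cat > meas.py <<'E'
from h import *
def comps(im,roi,cond):
    x0,y0,x1,y1=roi;h=cv2.cvtColor(im,cv2.COLOR_BGR2HSV)[y0:y1,x0:x1].astype(int)
    mk=cond(h[...,0],h[...,1],h[...,2]).astype(np.uint8)
    n,l,st,c=cv2.connectedComponentsWithStats(mk)
    return [(int(st[i,4]),c[i]+[x0,y0],(l==i)) for i in np.argsort(-st[1:,4])+1]
E
python3 - <<'E'
from meas import *
C={'orange':lambda h,s,v:(h>=5)&(h<=16)&(s>170)&(v>120),'red':lambda h,s,v:((h<4)|(h>174))&(s>150)&(v>90),
'yellow':lambda h,s,v:(h>=20)&(h<=32)&(s>140)&(v>90),'blue':lambda h,s,v:(h>100)&(h<125)&(s>140)&(v>40),'black':lambda h,s,v:(v<45)}
V={'top':(195,150,330,240),'scene':(225,190,385,290)};cm={k:camera_model(k) for k in V}
for k in C:
    for n in V:
        im=cv2.imread(f'pics/{n}.png');m=cm[n];T=np.array(m['world_from_camera'])
        for a,c,mk in comps(im,V[n],C[k])[:5]:
            if a<4: continue
            print(k,n,a,c.round(1),[plane(m,T,*c,z).round(0)[:2] for z in (26,75,120)])
im=cv2.imread('pics/top.png');m=cm['top'];T=np.array(m['world_from_camera'])
a,c,mk=comps(im,V['top'],C['blue'])[0]
p=np.argwhere(mk)[:,::-1]+[195,150]
w=np.array([plane(m,T,*q,30)[:2] for q in p],np.float32);r=cv2.minAreaRect(w);print('plate',r)
E
```

```text
orange scene 37 [252.9 217.3] [array([ 481., -105.]), array([509., -99.]), array([534., -94.])]
red scene 9 [280.1 254.6] [array([589., -22.]), array([611., -21.]), array([632., -20.])]
yellow scene 9 [268.9 286.3] [array([678., -45.]), array([696., -43.]), array([712., -40.])]
yellow scene 8 [290.6 210.4] [array([452.,  -1.]), array([482.,  -1.]), array([508.,  -1.])]
blue scene 1317 [278.  232.9] [array([525., -32.]), array([551., -30.]), array([574., -28.])]
black scene 508 [311.7 256.4] [array([589.,  61.]), array([612.,  58.]), array([632.,  56.])]
black scene 273 [338.5 230.2] [array([507., 133.]), array([534., 126.]), array([558., 120.])]
black scene 179 [293.6 215.5] [array([468.,   8.]), array([497.,   8.]), array([523.,   8.])]
black scene 177 [291.  234.6] [array([529.,   4.]), array([554.,   4.]), array([577.,   4.])]
black scene 138 [248.8 241. ] [array([ 555., -108.]), array([ 579., -103.]), array([601., -97.])]Traceback (most recent call last):
  File "<stdin>", line 12, in <module>
IndexError: list index out of range
```

```bash
python3 - <<'E'
from h import *
m=camera_model('top');T=np.array(m['world_from_camera']);f=lambda u,v,z:plane(m,T,195+u/3,150+v/3,z).round(0)[:2]
print('tab',f(330,160,75),'head',f(228,130,145),'stripe',f(242,130,145),'boss',f(233,137,92),'marker',f(257,85,30),'ptr',f(300,112,30))
c=[f(64,43,18),f(363,107,18),f(336,233,18),f(33,168,18)];print('holes',c)
for p,q in ((c[1],c[0]),(c[2],c[3])):
    d=q-p;print('yaw',np.arctan2(-d[0],d[1]))
E
```

```text
tab [503. -99.] head [522.   6.] stripe [522.  -8.] boss [523.   1.] marker [589. -23.] ptr [560. -70.]
holes [array([633., 186.]), array([ 569., -138.]), array([ 432., -110.]), array([496., 215.])]
yaw -0.1950202674049214
yaw -0.19443523694038486
```

```bash
python3 -m crank '[[[0.98,-0.69,0,0,0,0,85],[0.98,-0.69,0,0,0,0,85],[0.98,-0.69,0,0,0,0,85],[0.98,-0.69,0,0,0,0,85],[0.98,-0.69,0,0,0,0,85],[0.98,-0.69,0,0,0,0,85],[0.98,-0.69,0,0,0,0,85],[0.98,-0.69,0,0,0,0,85]]]' 
python3 -m crank '[[[0.98,-0.69,0,0,0,0,85],[0.98,-0.69,0,0,0,0,85],[0.98,-0.69,0,0,0,0,85],[0.98,-0.69,0,0,0,0,85],[0.98,-0.69,0,0,0,0,85],[0.98,-0.69,0,0,0,0,85],[0.98,-0.69,0,0,0,0,85],[0.98,-0.69,0,0,0,0,85]]]'
python3 -m crank '[[[0.98,-0.69,0,0,0,0,85],[0.98,-0.69,0,0,0,0,85],[0.98,-0.69,0,0,0,0,85],[0.98,-0.69,0,0,0,0,85],[0,0,0,0,0,0.88,85],[0,0,0,0,0,0.88,85],[0,0,0,0,0,0.88,85],[0,0,0,0,0,0.86,85]]]'
python3 - <<'E'
from h import *
im,m,T=snap('wrist','w1.png');np.savez('pics/w1.npz',T=T)
h=cv2.cvtColor(im,cv2.COLOR_BGR2HSV);print(sense()['eef_pos'],R.from_matrix(T_tool(sense())[:3,:3]).as_matrix().round(3))
E
```

```text
time_s: 0.95
eef_pos: [300.5, -312.2, 231.2]
ee_rot: [-0.0, 0.989, 0.147, -0.0]
force: [0.8, -0.6, -1.1]
grip_width: 0.996
grip_force: 0.0
time_s: 1.75
eef_pos: [448.0, -123.2, 231.2]
ee_rot: [-0.0, 0.989, 0.147, -0.0]
force: [-0.2, -0.3, -0.5]
grip_width: 0.994
grip_force: 0.0
time_s: 2.55
eef_pos: [521.1, -29.8, 231.0]
ee_rot: [-0.0, 0.995, -0.099, -0.0]
force: [-0.6, -0.3, -0.9]
grip_width: 0.999
grip_force: 0.0
[521.06066536 -29.81289003 231.04461269] [[ 0.979 -0.203 -0.001]
 [-0.203 -0.979  0.   ]
 [-0.001 -0.    -1.   ]]
```

View pics/w1.png

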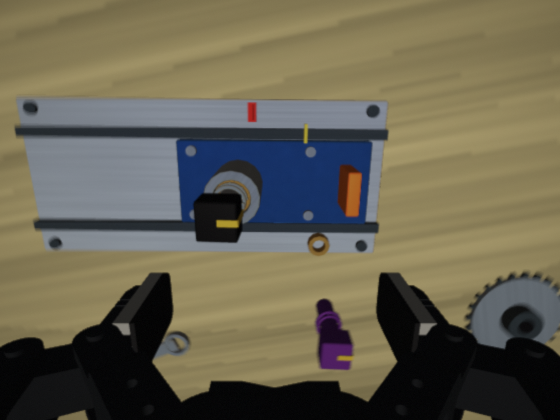

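The wrist view shows the marker at (252,112), pointer at (306,133), tab at (351,192), head at (218,215), stripe at (228,224) and boss at (232,195). Next I compute positions, using the scene view as the second view for heights.

```bash
cat > w.py <<'E'
from meas import *
def look(f,show=True):
    im,m,T=snap('wrist',f);np.save('pics/'+f[:-4]+'.npy',T);out={}
    C={'tab':lambda h,s,v:(h>=5)&(h<=16)&(s>150)&(v>150),'red':lambda h,s,v:((h<4)|(h>174))&(s>150)&(v>90),
     'yel':lambda h,s,v:(h>=21)&(h<=32)&(s>170)&(v>110)}
    for k in C: out[k]=[(a,c) for a,c,_ in comps(im,(0,60,560,300),C[k])[:4] if a>8]
    return im,m,T,out
E
python3 - <<'E'
from w import *
im,m,T,o=look('w2.png')
for k in o:
    for a,c in o[k]: print(k,a,c.round(1),[plane(m,T,*c,z).round(1)[:2] for z in (30,75,145)])
ms=camera_model('scene');Ts=np.array(ms['world_from_camera'])
s=lambda u,v:ray(ms,Ts,u,v)
tabc=[c for a,c in o['tab']][0];st=o['yel']
print('tab tri',tri(ray(m,T,*tabc),s(252.9,217.3)))
for a,c in st: print('stripe',tri(ray(m,T,*c),s(290.6,210.4)))
print('red',tri(ray(m,T,*o['red'][0][1]),s(280.1,254.6)))
h=cv2.cvtColor(im,cv2.COLOR_BGR2HSV)[130:225,170:380]
mk=((h[...,0]>100)&(h[...,0]<125)&(h[...,1]>120)).astype(np.uint8);mk=cv2.morphologyEx(mk,cv2.MORPH_OPEN,np.ones((3,3)))
p=np.argwhere(mk)[:,::-1]+[170,130]
w=np.array([plane(m,T,*q,30)[:2] for q in p],np.float32);print(cv2.minAreaRect(w))
c=[plane(m,T,*q,18)[:2] for q in((30,107),(372.5,111),(361,245.5),(55,243))];print(np.round(c,1))
for p,q in ((c[1],c[0]),(c[2],c[3])): d=q-p;print('yaw',np.arctan2(-d[0],d[1]))
E
```

```text
tab 496 [353.1 192.8] [array([ 496.4, -103.7]), array([509.3, -95.8]), array([529.5, -83.6])]
red 150 [250.5 112.1] [array([593. , -20.4]), array([593.2, -23.5]), array([593.7, -28.3])]
yel 147 [227. 224.] [array([489.9,  27.8]), array([503.7,  18.4]), array([525.2,   3.8])]
yel 29 [304.5 133.8] [array([563.2, -66.4]), array([567.3, -63.4]), array([573.9, -58.8])]
tab tri (array([508.23599659, -97.78079384,  72.77189876]), np.float64(3.1223084089775823))
stripe (array([5.29583119e+02, 3.94638891e-01, 1.57093355e+02]), np.float64(2.1514500111113093))
stripe (array([587.95674869, -25.45342734, 261.18377335]), np.float64(51.66588611875441))
red (array([593.11056502, -21.34748909,  34.58496627]), np.float64(1.237849726310012))
((522.3242797851562, -27.58734130859375), (187.32969665527344, 83.86507415771484), 78.70437622070312)
[[ 640.8  187.9]
 [ 569.9 -135.5]
 [ 432.8 -106. ]
 [ 502.8  218. ]]
yaw -0.2156054926499383
yaw -0.21287250374089503
```

```bash
python3 -m crank '[[[0.02,0.67,0,0,0,0,55],[0.02,0.67,0,0,0,0,55],[0.02,0.67,0,0,0,0,55],[0.02,0.67,0,0,0,0,55],[0,0,0.8,0,0,0,55],[0,0,0.9,0,0,0,55],[0,0,0.9,0,0,0,55],[0,0,0.9,0,0,0,55]]]' 40
python3 -m crank '[[[0,0,0.9,0,0,0,55],[0,0,0.9,0,0,0,55],[0,0,0.9,0,0,0,55],[0,0,0.9,0,0,0,55],[0,0,0.2,0,0,0,55],[0,0,0,0,0,0,55],[0,0,0,0,0,0,30],[0,0,0,0,0,0,0]]]' 40
python3 -m crank '[[[0,0,0,0,0,0,0],[0,0,0,0,0,0,0],[0,0,0,0,0,0,0],[0,0,0,0,0,0,0],[0,-0.1,0,0,0,0,0],[0,-0.2,0,0,0,0,0],[0,-0.2,0,0,0,0,0],[0,-0.2,0,0,0,0,0]]]' 40
cat > ptr.py <<'E'
from w import *
import sys
im,m,T,o=look(sys.argv[1])
b=np.array([0.207,0.978])
r=plane(m,T,*o['red'][0][1],32)[:2]
for a,c in o['yel']:
    p=plane(m,T,*c,31)[:2];print(a,c.round(1),p.round(1),'gap',((r-p)@b).round(2))
print('red',o['red'][0],r)
E
python3 ptr.py w3.png
```

```text
time_s: 3.45
eef_pos: [510.1, -96.1, 142.9]
ee_rot: [-0.0, 0.995, -0.095, -0.0]
force: [-0.3, 0.5, -0.3]
grip_width: 0.641
grip_force: 0.0
time_s: 4.25
eef_pos: [510.8, -96.2, 49.9]
ee_rot: [0.0, 0.995, -0.096, 0.001]
force: [0.5, 0.3, -0.7]
grip_width: 0.314
grip_force: 0.0
time_s: 5.05
eef_pos: [513.9, -80.1, 49.8]
ee_rot: [0.001, 0.995, -0.097, 0.001]
force: [-4.8, -8.2, 6.4]
grip_width: 0.131
grip_force: 40.3
223 [188.8 169.2] [567.8 -49.2] gap 30.65
red (594, array([116.26262626, 125.97138047])) [592.67619838 -23.12642076]
```

```bash
python3 -m crank '[[[0,-0.2,0,0,0,0,0],[0,-0.2,0,0,0,0,0],[0,-0.2,0,0,0,0,0],[0,-0.2,0,0,0,0,0],[0,-0.2,0,0,0,0,0],[0,-0.08,0,0,0,0,0],[0,0,0,0,0,0,0],[0,0,0,0,0,0,0]]]' 40
python3 ptr.py w4.png
```

```text
time_s: 5.9
eef_pos: [519.4, -53.1, 49.9]
ee_rot: [0.001, 0.995, -0.097, 0.001]
force: [-1.9, -3.8, 5.6]
grip_width: 0.133
grip_force: 40.3
222 [188.8 169.1] [573.3 -22.2] gap 3.78
red (571, array([177.2854641 , 125.91593695])) [592.98085973 -22.49374033]
```

View pics/w4.png

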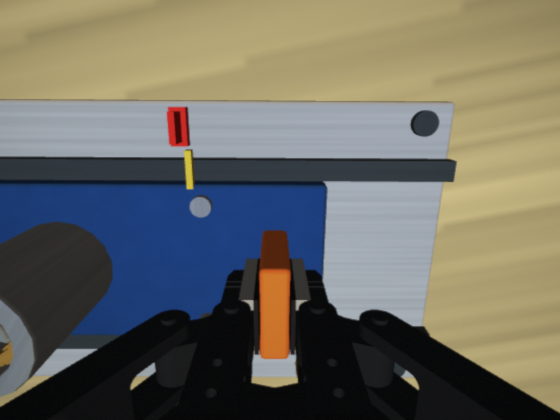

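The pointer (189,169) is still about 4 mm short of the marker (178,126).

```bash
python3 -m crank '[[[0,-0.08,0,0,0,0,0],[0,-0.08,0,0,0,0,0],[0,0,0,0,0,0,0],[0,0,0,0,0,0,0],[0,0,0,0,0,0,0],[0,0,0,0,0,0,0],[0,0,0,0,0,0,0],[0,0,0,0,0,0,0]]]' 40
python3 ptr.py w5.png
```

```text
time_s: 6.75
eef_pos: [520.1, -49.4, 49.8]
ee_rot: [0.001, 0.995, -0.097, 0.001]
force: [-3.1, -5.8, 5.3]
grip_width: 0.131
grip_force: 40.3
222 [188.8 169.1] [574.  -18.5] gap 0.11
red (568, array([185.58450704, 125.91373239])) [593.0135637  -22.41267749]
```

```bash
python3 -m crank '[[[0,0,0,0,0,0,55],[0,0,0,0,0,0,55],[0,0,0,0,0,0,55],[0,0,-0.5,0,0,0,55],[0,0,-1,0,0,0,55],[0,0,-1,0,0,0,55],[0,0,-1,0,0,0,55],[0,0,-1,0,0,0,55]]]'
python3 -m crank '[[[0,0,-1,0,0,0,70],[0,0,-1,0,0,0,70],[0,0,-0.9,0,0,0,70],[0,-0.85,0,0,0,0,70],[0,-0.85,0,0,0,0,70],[0,-0.85,0,0,0,0,70],[0,0,0,0,0,0,70],[0,0,0,0,0,0,70]]]'
python3 ptr.py w6.png
python3 -m crank '[[[0.9,-0.6,0,0,0,0,85],[0.9,-0.6,0,0,0,0,85],[0,0,0,0,0,0,85],[0,0,0,0,0,0,85],[0,0,0,0,0,0,85],[0,0,0,0,0,0,85],[0,0,0,0,0,0,85],[0,0,0,0,0,0,85]]]'
python3 ptr.py w7.png
python3 -c "
import cv2,numpy as np
a=cv2.imread('pics/w6.png')[80:330,80:460];b=cv2.imread('pics/w7.png')[80:330,80:460]
cv2.imwrite('pics/two.png',np.hstack([a,b]))"
```

```text
time_s: 7.6
eef_pos: [519.5, -48.2, 163.3]
ee_rot: [0.0, 0.995, -0.097, 0.0]
force: [-0.6, 0.3, -0.3]
grip_width: 0.646
grip_force: 0.0
time_s: 8.4
eef_pos: [531.7, 14.1, 234.3]
ee_rot: [0.0, 0.995, -0.096, 0.0]
force: [-0.0, -0.3, 0.6]
grip_width: 0.82
grip_force: 0.0
137 [220.8 224.3] [500.3  78.1] gap -75.9
30 [299.6 135.6] [573.4 -17.4] gap 2.34
red (127, array([297.98425197, 114.42519685])) [593.08945186 -19.15354667]
time_s: 9.25
eef_pos: [581.6, 34.7, 234.0]
ee_rot: [0.0, 0.995, -0.097, 0.0]
force: [0.1, -0.7, 0.7]
grip_width: 0.997
grip_force: 0.0
119 [264.4 283.4] [474.9  68.1] gap -59.71
35 [328.7 180.7] [574.2 -17.6] gap 3.59
red (131, array([326.46564885, 160.32824427])) [594.94333684 -18.32991657]
```

View pics/two.png

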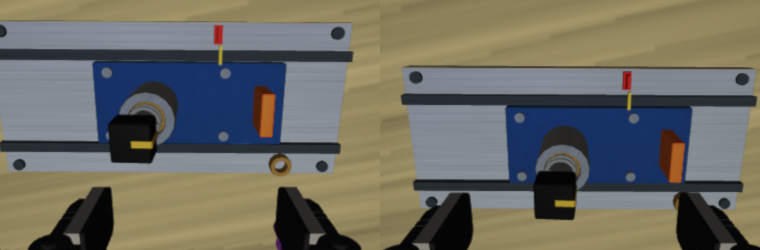

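```bash
cat > st.py <<'E'
from w import *
def stripe(f,z):
    im=cv2.imread('pics/'+f+'.png');T=np.load('pics/'+f+'.npy');m=camera_model('wrist')
    a,c,mk=comps(im,(0,60,560,419),lambda h,s,v:(h>=21)&(h<=32)&(s>150)&(v>90))[0]
    p=np.argwhere(mk)[:,::-1]+[0,60]
    w=np.array([plane(m,T,*q,z)[:2] for q in p],np.float32)
    return a,c,cv2.minAreaRect(w),(m,T)
E
python3 - <<'E'
from st import *
m=camera_model('wrist');L={n:np.load(f'pics/{n}.npy') for n in('w5','w6','w7')}
P={'ptr':[('w5',188.8,169.1),('w6',299.6,135.6),('w7',328.7,180.7)],'red':[('w5',185.6,125.9),('w6',298,114.4),('w7',326.5,160.3)]}
for k in P:
    A=np.zeros((3,3));b=np.zeros(3)
    for n,u,v in P[k]:
        o,d=ray(m,L[n],u,v);Q=np.eye(3)-np.outer(d,d);A+=Q;b+=Q@o
    print(k,np.linalg.solve(A,b))
    for n,u,v in P[k]: print(n,[plane(m,L[n],u,v,z)[:2].round(1) for z in (20,26,34)])
s6=stripe('w6',146);s7=stripe('w7',146);print(s6[:3],s7[:3])
print(tri(ray(*s6[3],*s6[1]),ray(*s7[3],*s7[1])))
E
```

```text
ptr [573.43922548 -17.70316486  27.98099744]
w5 [array([572.7, -15.5]), array([573.4, -17.2]), array([574.4, -19.3])]
w6 [array([572.4, -17.9]), array([573. , -17.6]), array([573.7, -17.2])]
w7 [array([571.6, -18.8]), array([573.1, -18.1]), array([574.9, -17.2])]
red [592.88648013 -19.71108571  20.91378661]
w5 [array([592.9, -19.4]), array([593. , -20.9]), array([593. , -22.9])]
w6 [array([592.7, -19.9]), array([592.9, -19.5]), array([593.2, -19.1])]
w7 [array([592.8, -19.8]), array([593.9, -19.1]), array([595.3, -18.1])]
(165, array([221.36363636, 224.47878788]), ((535.1964721679688, 52.03282928466797), (14.662078857421875, 5.1075520515441895), 78.9553451538086)) (129, array([264.18604651, 283.20930233]), ((535.4774780273438, 52.49497604370117), (13.831631660461426, 4.853483200073242), 78.90556335449219))
(array([534.59307865,  52.73208887, 144.28255821]), np.float64(0.5179916162379345))
```

```bash
python3 - <<'E'
from st import *
m=camera_model('wrist')
# boss rim: gray bright ring pixels in w6
print(sense()['joints'].round(3))
for f,(x0,y0,x1,y1) in {'w6':(185,150,270,240),'w7':(210,195,290,290)}.items():
    im=cv2.imread(f'pics/{f}.png');T=np.load(f'pics/{f}.npy')
    for n in ('tab',):
        t=comps(im,(0,60,560,419),lambda h,s,v:(h>=5)&(h<=16)&(s>150)&(v>150))[0];print('tab',t[0],t[1],plane(m,T,*t[1],75))
    cv2.imwrite(f'pics/{f}c.png',cv2.resize(im[y0:y1,x0:x1],None,fx=4.4,fy=4.4,interpolation=cv2.INTER_CUBIC)[:590])
a=cv2.imread('pics/w6c.png');b=cv2.imread('pics/w7c.png');h=min(len(a),len(b));cv2.imwrite('pics/cc.png',np.hstack([a[:h],b[:h]]))
print(a.shape,b.shape)
E
```

```text
[-0.141  0.439  1.311  0.     1.391  1.624]
tab 492 [346.8902439  195.01422764] [518.98509736 -47.09848647  75.        ]
tab 416 [376.32932692 242.36298077] [519.27286871 -46.85826721  75.        ]
(396, 374, 3) (418, 352, 3)
```

View pics/cc.png

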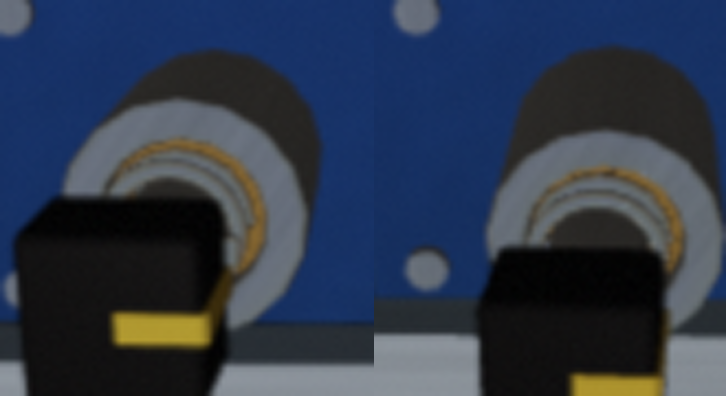

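The enlarged crops show the rim circle centred at about (227,199) in w6 and (262,251) in w7. The head's top centre is at about (211,225) in w6.

```bash
python3 - <<'E'
from st import *
m=camera_model('wrist');T6=np.load('pics/w6.npy');T7=np.load('pics/w7.npy')
print('rim',plane(m,T6,227.2,199,92),plane(m,T7,262.4,251,92),tri(ray(m,T6,227.2,199),ray(m,T7,262.4,251)))
print('head',plane(m,T6,211.1,225,146))
b=np.array([.207,.978]);x=np.array([.978,-.207])
for n,p in dict(rim=plane(m,T6,227.2,199,92)[:2],head=plane(m,T6,211.1,225,146)[:2],tab=np.array([519.1,-47])).items(): print(n,p@x,p@b)
E
```

```text
rim [539.6080069   54.03916639  92.        ] [538.03138212  55.31858084  92.        ] (array([540.38861907,  53.95416423,  96.7907841 ]), np.float64(1.6936447434127515))
head [536.22251497  59.15374567 146.        ]
rim 516.5505233073602 164.54916216213797
head 512.1807942873809 168.85042386417294
tab 517.4088 61.4877
```

```bash
python3 -m crank '[[[-0.5,-0.16,0,0,0,0,75],[-0.5,-0.16,0,0,0,0,75],[-0.5,-0.15,0,0,0,0,75],[-0.47,-0.15,0,0,0,0,75],[0,0,0.9,0,0,0,75],[0,0,0.9,0,0,0,75],[0,0,0.9,0,0,0,75],[0,0,0.9,0,0,0,75]]]' 25
python3 -m crank '[[[0,0,0.9,0,0,0,60],[0,0,0.22,0,0,0,50],[0,0,0,0,0,0,40],[0,0,0,0,0,0,25],[0,0,0,0,0,0,20],[0,0,0,0,0,0,20],[0,0,0,0,0,0,20],[0,0,0,0,0,0,20]]]' 25
python3 -c "
from w import *
im,m,T,o=look('g1.png');print(o)"
```

```text
time_s: 10.1
eef_pos: [536.3, 59.6, 143.1]
ee_rot: [0.0, 0.995, -0.097, 0.0]
force: [0.7, 0.7, 0.2]
grip_width: 0.874
grip_force: 0.0
time_s: 10.9
eef_pos: [536.9, 59.1, 116.8]
ee_rot: [0.001, 0.995, -0.097, 0.001]
force: [-2.1, -5.6, 3.6]
grip_width: 0.355
grip_force: 25.8
{'tab': [(1311, array([467.75819985, 239.59649123]))], 'red': [(342, array([379.02631579, 113.31578947]))], 'yel': [(120, array([382.175, 144.575]))]}
```

View pics/g1.png

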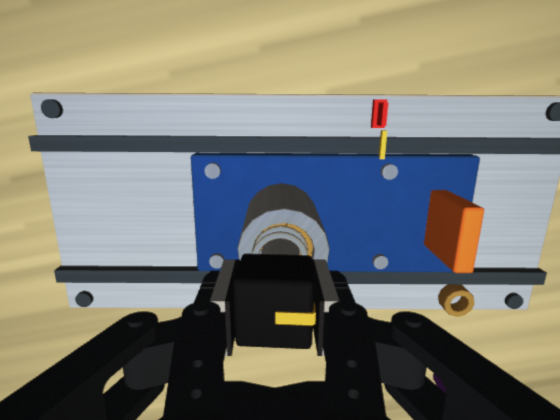

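Gripped: the head sits between the pads at (276,300), and the pointer (382,145) is still level with the marker (379,113). Next I shift about 3 mm to set the bolt upright, then start turning.

```bash
python3 -m crank '[[[0.03,0.03,0,0,0,0,20],[0.03,0.03,0,0,0,0,20],[0.03,0.03,0,0,0,0,20],[0.03,0.03,0,0,0,0,20],[0,0,0,0,0,0,20],[0,0,0,0,0,0,20],[0,0,0,0,0,0,20],[0,0,0,0,0,0,20]]]' 25
cat > p2.py <<'E'
from w import *
import sys
im,m,T,o=look(sys.argv[1]);s=sense()
b=np.array([.207,.978])
P=lambda u,v,z:plane(m,T,u,v,z)[:2]
r=P(*o['red'][0][1],30) if o['red'] else None
for a,c in o['yel']: print(a,c.round(0),'gap',None if r is None else ((r-P(*c,28))@b).round(1),end='; ')
a,c,mk=comps(im,(200,240,360,419),lambda h,s,v:(h>=21)&(h<=32)&(s>150)&(v>90))[0]
print('stripe',a,c.round(1),'F',s['force'].round(1),'M',s['wrist_torque'].round(2),'grip',s['grip_force'].round(1),s['grip_width'].round(3),'j6',s['joints'][5].round(3),'pos',s['eef_pos'].round(1))
E
python3 p2.py g2.png
```

```text
time_s: 11.75
eef_pos: [538.6, 56.9, 116.8]
ee_rot: [-0.001, 0.995, -0.097, -0.0]
force: [-4.4, 1.5, 8.1]
grip_width: 0.353
grip_force: 24.0
123 [380. 147.] gap 4.5; Traceback (most recent call last):
  File "p2.py", line 9, in <module>
    print('stripe',a,c.round(1),'F',s['force'].round(1),'M',s['wrist_torque'].round(2),'grip',s['grip_force'].round(1),s['grip_width'].round(3),'j6',s['joints'][5].round(3),'pos',s['eef_pos'].round(1))
                                                                                              ^^^^^^^^^^^^^^^^^^^^^
AttributeError: 'float' object has no attribute 'round'
```

```bash
sed -i "s/s\['grip_force'\].round(1),s\['grip_width'\].round(3)/round(s['grip_force'],1),round(s['grip_width'],3)/" p2.py; python3 p2.py g3.png; python3 - <<'E'
from w import *
m=camera_model('wrist')
C=lambda im:[comps(im,(0,60,560,235),f)[0][1] for f in(lambda h,s,v:((h<4)|(h>174))&(s>150)&(v>90),lambda h,s,v:(h>=21)&(h<=32)&(s>170)&(v>110))]
for n in 'w5 w6 w7 g1 g2 g3'.split():
    T=np.load(f'pics/{n}.npy');r,p=C(cv2.imread(f'pics/{n}.png'));x=np.array([.207,.978])
    print(n,r.round(1),p.round(1),*[plane(m,T,*r,z)[:2].round(1) for z in(26,34)],*[plane(m,T,*p,z)[:2].round(1) for z in(24,31)])
    # edge direction: bed top edge line vs yaw
    c=T[:3,3];print('  cam',c.round(0))
E
```

```text
122 [380. 147.] gap 4.5; stripe 521 [295.6 318. ] F [-5.   0.9  8.4] M [ 0.1   0.95 -0.04] grip 24.0 0.35 j6 1.652 pos [538.6  56.9 116.9]
w5 [185.6 125.9] [188.8 169.1] [593.  -20.9] [593.  -22.9] [573.2 -16.6] [574.  -18.5]
  cam [594. -62. 192.]
w6 [298.  114.4] [220.8 224.3] [592.9 -19.5] [593.2 -19. ] [498.1  79.7] [500.3  78.1]
  cam [606.   1. 376.]
w7 [326.5 160.3] [328.7 180.7] [593.9 -19. ] [595.3 -18.1] [572.6 -18.4] [574.2 -17.6]
  cam [656.  22. 376.]
g1 [379.  113.3] [382.2 144.6] [593.2 -18.6] [593.8 -16.3] [572.9 -19. ] [574.  -17.1]
  cam [611.  46. 259.]
g2 [376.4 116.4] [379.6 147.3] [593.2 -18.6] [593.9 -16.4] [573. -19.] [574.2 -17.1]
  cam [613.  44. 259.]
g3 [376.4 116.4] [379.6 147.4] [593.2 -18.6] [593.9 -16.5] [573. -19.] [574.1 -17.2]
  cam [613.  43. 259.]
```

The carriage has not moved since the grip. Averaging the opposite views, the pointer gap is about 2 mm, within limits. Now I turn back 1.1 rad, rising with the thread.

```bash
python3 -m crank '[[[0,0,-0.01,0,0,-0.98,20],[0,0,-0.01,0,0,-0.98,20],[0,0,-0.01,0,0,-0.98,20],[0,0,-0.01,0,0,-0.98,20],[0,0,0,0,0,-0.98,20],[0,0,-0.01,0,0,-0.98,20],[0,0,0,0,0,-0.98,20],[0,0,0,0,0,-0.98,20]]]' 25
python3 p2.py g4.png
```

```text
time_s: 12.65
eef_pos: [537.8, 56.2, 117.8]
ee_rot: [-0.001, 0.899, 0.438, -0.001]
force: [-9.5, -1.8, 10.1]
grip_width: 0.349
grip_force: 25.4
88 [377. 267.] gap 6.5; stripe 491 [295.4 318.1] F [-5.7 -0.1  8.5] M [ 0.15  1.07 -0.06] grip 25.1 0.346 j6 0.545 pos [538.   56.4 117.9]
```

```bash
python3 -m crank '[[[0,0,0,0,0,0,35],[0,0,0,0,0,0,35],[0,0,0,0,0,0,35],[0,0,0,0,0,0,20],[0,0,0,0,0,0,20],[0,0,0,0,0,0,20],[0,0,0,0,0,0,20],[0,0,0,0,0,0,20]]]' 25
python3 p2.py g5.png
python3 -m crank '[[[0,0,-0.01,0,0,-0.7,20],[0,0,-0.01,0,0,-0.7,20],[0,0,0,0,0,-0.7,20],[0,0,0,0,0,0,20],[0,0,0,0,0,0,35],[0,0,0,0,0,0,35],[0,0,0,0,0,0,35],[0,0,0,0,0,0,35]]]' 25
python3 p2.py g6.png
```

```text
time_s: 13.5
eef_pos: [539.0, 56.0, 117.2]
ee_rot: [0.0, 0.9, 0.435, 0.0]
force: [0.6, -0.1, 2.9]
grip_width: 0.348
grip_force: 29.2
91 [375. 269.] gap 8.9; stripe 499 [295.8 321. ] F [-0.3 -0.3  2.8] M [-0.08 -0.1   0.03] grip 29.2 0.346 j6 0.557 pos [539.   56.  117.2]
time_s: 14.35
eef_pos: [538.7, 56.0, 117.4]
ee_rot: [-0.0, 0.827, 0.562, -0.0]
force: [0.2, 1.1, -0.9]
grip_width: 0.409
grip_force: 0.2
30 [361. 291.] gap 9.1; stripe 515 [290.6 323.2] F [-0.1 -0.1  0.4] M [ 0.06  0.07 -0.06] grip 0.2 0.407 j6 0.265 pos [538.8  56.1 117.5]
```

```bash
python3 -m crank '[[[0,0,0,0,0,0,20],[0,0,0,0,0,0,20],[0,0,0,0,0,0,20],[0,0,0,0,0,-0.7,20],[0,0,0,0,0,-0.7,20],[0,0,0,0,0,-0.7,20],[0,0,0,0,0,0,36],[0,0,0,0,0,0,36]]]' 25
python3 -m crank '[[[0,0,0,0,0,0,36],[0,0,0,0,0,0,36],[0,0,0,0,0,0,36],[0,0,0,0,0,0,36],[0,0,0,0,0,0,36],[0,0,0,0,0,0,36],[0,0,0,0,0,0,36],[0,0,0,0,0,0,36]]]' 25
python3 p2.py g7.png
```

```text
time_s: 15.2
eef_pos: [538.8, 56.0, 117.6]
ee_rot: [0.0, 0.737, 0.676, -0.0]
force: [-0.2, -0.1, -0.0]
grip_width: 0.421
grip_force: 0.0
time_s: 16.0
eef_pos: [538.8, 56.1, 117.5]
ee_rot: [-0.0, 0.736, 0.677, 0.0]
force: [0.5, -0.3, -0.9]
grip_width: 0.426
grip_force: 0.0
stripe 463 [293.5 315.3] F [ 0.2 -0.4 -0.9] M [ 0.04 -0.02 -0.02] grip 0.0 0.426 j6 -0.029 pos [538.8  56.1 117.5]
```

```bash
python3 - <<'E'
from st import *
m=camera_model('wrist');T=np.array(m['T_tool_cam'])
for z in(-31,-29,-27,-24,-22,-20): print(z,[np.round(proj(m,T,np.array([x,0.,z])),0) for x in (-3,0,3)], 'len14', round(14*m['fx']/-(np.linalg.inv(T)@[0,0,z,1])[2],1))
for f in 'g1 g3 g4 g5 g6 g7'.split():
    im=cv2.imread(f'pics/{f}.png');a,c,mk=comps(im,(200,240,360,419),lambda h,s,v:(h>=21)&(h<=32)&(s>150)&(v>90))[0]
    r=cv2.minAreaRect(np.argwhere(mk)[:,::-1].astype(np.float32)); print(f,a,c.round(1),np.round(r[1],1),round(r[2],1))
E
```

```text
-31 [array([271., 329.]), array([271., 322.]), array([271., 315.])] len14 38.5
-29 [array([271., 326.]), array([271., 319.]), array([271., 311.])] len14 38.0
-27 [array([271., 322.]), array([271., 315.]), array([271., 308.])] len14 37.4
-24 [array([271., 318.]), array([271., 311.]), array([271., 304.])] len14 36.6
-22 [array([271., 315.]), array([271., 308.]), array([271., 301.])] len14 36.1
-20 [array([271., 312.]), array([271., 305.]), array([271., 298.])] len14 35.6
g1 534 [295.  318.4] [13. 40.] 90.0
g3 521 [295.6 318. ] [13. 39.] 90.0
g4 491 [295.4 318.1] [13. 37.] 90.0
g5 499 [295.8 321. ] [12. 38.] 90.0
g6 515 [290.6 323.2] [40.  12.9] 3.5
g7 463 [293.5 315.3] [12.3 37.8] 86.1
```

```bash
python3 -c "
import cv2,numpy as np
a=cv2.imread('pics/g6.png')[180:419,170:390];b=cv2.imread('pics/g7.png')[180:419,170:390]
cv2.imwrite('pics/d.png',cv2.resize(np.hstack([a,b]),None,fx=1.8,fy=1.8))"
```

```text
(no output)
```

View pics/d.png

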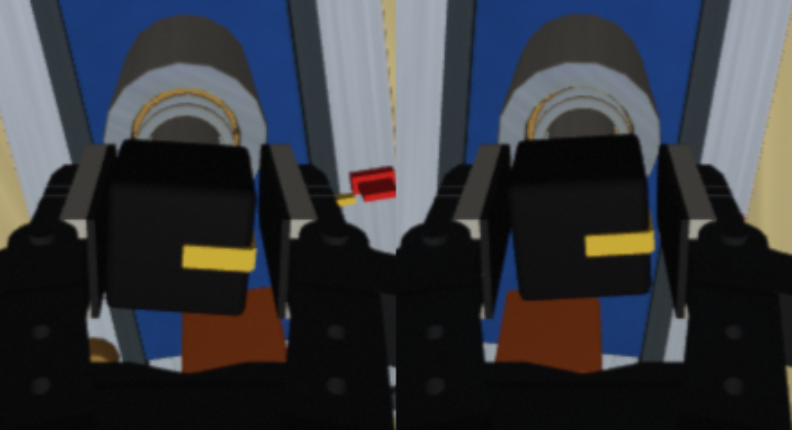

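Dropped: the head is visibly smaller and lower in the right picture (width 145 to 136 px, stripe row up 8 px), and the stripe is about 0.19 rad from bed +x. I open, lower 6 mm, wind the tool back 94° and regrip.

```bash
python3 -m crank '[[[0,0,0,0,0,0,62],[0,0,0,0,0,0,62],[0,0,0.08,0,0,0,62],[0,0,0.08,0,0,0,62],[0,0,0.08,0,0,-0.98,62],[0,0,0,0,0,-0.98,62],[0,0,0,0,0,-0.98,62],[0,0,0,0,0,-0.98,62]]]' 25
python3 -m crank '[[[0,0,0,0,0,-0.98,62],[0,0,0,0,0,-0.98,62],[0,0,0,0,0,-0.98,62],[0,0,0,0,0,-0.98,62],[0,0,0,0,0,-0.98,62],[0,0,0,0,0,-0.98,62],[0,0,0,0,0,-0.98,62],[0,0,0,0,0,-0.98,62]]]' 25
python3 -m crank '[[[0,0,0,0,0,0,40],[0,0,0,0,0,0,40],[0,0,0,0,0,0,20],[0,0,0,0,0,0,20],[0,0,0,0,0,0,20],[0,0,0,0,0,0,20],[0,0,0,0,0,0,20],[0,0,0,0,0,0,20]]]' 25
cat > p3.py <<'E'
from w import *
import sys
im,m,T,o=look(sys.argv[1]);s=sense()
C=[x for x in comps(im,(180,230,380,419),lambda h,s,v:(h>=21)&(h<=32)&(s>150)&(v>90)) if x[0]>60]
for a,c,mk in C[:2]:
    p=np.argwhere(mk)[:,::-1]+[180,230];q=T_tool(s);ztop=s['eef_pos'][2]+23
    w=np.array([plane(m,T,*u,ztop)[:2] for u in p],np.float32)
    ce=s['eef_pos'][:2];v=w.mean(0)-ce
    print(a,c.round(0),'stripe yaw rel bed x',round(float(np.arctan2(v[1],v[0])+0.2),2),cv2.minAreaRect(w)[1:],'r',round(float(np.hypot(*v)),1))
print('F',s['force'].round(1),'M',s['wrist_torque'].round(2),'grip',round(s['grip_force'],1),round(s['grip_width'],3),'j6',s['joints'][5].round(3),'pos',s['eef_pos'].round(1))
E
python3 p3.py h1.png
```

```text
time_s: 16.85
eef_pos: [538.7, 56.1, 111.3]
ee_rot: [-0.0, 0.523, 0.852, -0.0]
force: [0.3, -0.3, -0.2]
grip_width: 0.728
grip_force: 0.0
time_s: 17.65
eef_pos: [538.7, 56.1, 111.3]
ee_rot: [-0.0, 0.003, 1.0, 0.0]
force: [-0.7, 0.2, 0.0]
grip_width: 0.727
grip_force: 0.0
time_s: 18.45
eef_pos: [538.9, 56.1, 111.6]
ee_rot: [0.0, 0.006, 1.0, -0.0]
force: [0.5, 0.1, 1.2]
grip_width: 0.346
grip_force: 28.3
455 [275. 332.] stripe yaw rel bed x 0.29 ((5.182771682739258, 14.70479679107666), 89.26329803466797) r 12.9
F [-0.9 -0.3  2.4] M [-0.11 -0.06 -0.03] grip 28.3 0.349 j6 -1.671 pos [538.8  56.1 111.6]
```

```bash
python3 -m crank '[[[0,0,0.006,0,0,0.94,20],[0,0,0.006,0,0,0.94,20],[0,0,0.006,0,0,0.94,20],[0,0,0.007,0,0,0.94,20],[0,0,0.007,0,0,0.94,20],[0,0,0.007,0,0,0.94,20],[0,0,0.007,0,0,0.94,20],[0,0,0.007,0,0,0.94,20]]]' 30
python3 p3.py h2.png
python3 -m crank '[[[0,0,0.007,0,0,0.94,20],[0,0,0.007,0,0,0.94,20],[0,0,0.007,0,0,0.94,20],[0,0,0.007,0,0,0.94,20],[0,0,0.007,0,0,0.94,20],[0,0,0.007,0,0,0.94,20],[0,0,0.007,0,0,0.94,20],[0,0,0.007,0,0,0.94,20]]]' 30
python3 p3.py h3.png
```

```text
time_s: 19.3
eef_pos: [538.5, 55.3, 110.4]
ee_rot: [0.0, 0.509, 0.861, -0.001]
force: [-2.5, -4.7, 3.6]
grip_width: 0.345
grip_force: 30.9
454 [274. 332.] stripe yaw rel bed x -0.69 ((5.178664207458496, 14.701040267944336), 28.883569717407227) r 11.1
F [-0.9 -6.2  3. ] M [-1.06  0.22 -0.02] grip 30.5 0.349 j6 -0.609 pos [538.6  55.2 110.3]
time_s: 20.15
eef_pos: [538.0, 55.3, 108.9]
ee_rot: [0.0, 0.872, 0.49, -0.001]
force: [-5.3, -5.2, 5.4]
grip_width: 0.348
grip_force: 29.6
468 [274. 332.] stripe yaw rel bed x -1.86 ((15.204020500183105, 5.434356689453125), 59.019935607910156) r 9.8
104 [369. 284.] stripe yaw rel bed x -0.05 ((2.1535069942474365, 7.857905387878418), 79.65706634521484) r 38.0
F [-3.4 -6.5  4.4] M [-1.15  0.58 -0.05] grip 29.7 0.35 j6 0.441 pos [538.1  55.3 108.9]
```

```bash
python3 -m crank '[[[0,0,0.007,0,0,0.94,20],[0,0,0.007,0,0,0.94,20],[0,0,0.007,0,0,0.94,20],[0,0,0.007,0,0,0.94,20],[0,0,0.007,0,0,0.94,20],[0,0,0.007,0,0,0.94,20],[0,0,0.007,0,0,0.94,20],[0,0,0.007,0,0,0.94,20]]]' 30
python3 p2.py h4.png
python3 -m crank '[[[0,0,0.007,0,0,0.94,20],[0,0,0.007,0,0,0.94,20],[0,0,0.007,0,0,0.94,20],[0,0,0.007,0,0,0.94,20],[0,0,0.007,0,0,0.94,20],[0,0,0.007,0,0,0.94,20],[0,0,0.007,0,0,0.94,20],[0,0,0.007,0,0,0.94,20]]]' 30
python3 p3.py h5.png
```

```text
time_s: 21.0
eef_pos: [538.1, 55.0, 107.5]
ee_rot: [0.001, 1.0, -0.013, -0.001]
force: [-4.7, -6.3, 5.1]
grip_width: 0.351
grip_force: 30.2
122 [390. 169.] gap 4.7; stripe 482 [274.3 332.2] F [-4.3 -6.5  4.2] M [-1.52  0.7  -0.05] grip 30.1 0.348 j6 1.491 pos [538.2  54.9 107.5]
time_s: 21.85
eef_pos: [538.0, 55.1, 106.0]
ee_rot: [0.002, 0.859, -0.512, -0.001]
force: [-4.8, -5.4, 4.6]
grip_width: 0.345
grip_force: 30.4
475 [274. 332.] stripe yaw rel bed x 2.11 ((5.54209041595459, 14.7205810546875), 28.705137252807617) r 11.9
F [-4.8 -5.9  5.6] M [-1.29  0.94 -0.08] grip 30.5 0.346 j6 2.541 pos [537.9  55.1 106. ]
```

```bash
python3 -m crank '[[[0,0,0,0,0,0,62],[0,0,0,0,0,0,62],[0,0,0,0,0,0,62],[0,0,0,0,0,0,62],[0,0,0,0,0,0,62],[0,0,0,0,0,-0.9,62],[0,0,0,0,0,-0.9,62],[0,0,0,0,0,-0.9,62]]]' 30
python3 p3.py h6.png
python3 -m crank '[[[0,0,0,0,0,-0.9,62],[0,0,0,0,0,-0.9,62],[0,0,0,0,0,-0.9,62],[0,0,0,0,0,-0.9,62],[0,0,0,0,0,-0.9,62],[0,0,0,0,0,-0.9,62],[0,0,0,0,0,-0.9,62],[0,0,0,0,0,-0.9,62]]]'
python3 -m crank '[[[0,0,0,0,0,-0.9,62],[0,0,0,0,0,-0.9,62],[0,0,0,0,0,-0.9,62],[0,0,0,0,0,-0.9,62],[0,0,0,0,0,-0.9,62],[0,0,0,0,0,-0.9,62],[0,0,0,0,0,-0.9,62],[0,0,0,0,0,-0.9,62]]]'
python3 -m crank '[[[0,0,0,0,0,-0.9,62],[0,0,0,0,0,-0.9,62],[0,0,0,0,0,-0.9,62],[0,0,0,0,0,-0.9,62],[0,0,0,0,0,-0.9,62],[0,0,0,0,0,-0.9,62],[0,0,0,0,0,0,62],[0,0,0,0,0,0,62]]]'
python3 p3.py h7.png
```

```text
time_s: 22.7
eef_pos: [538.8, 56.1, 106.0]
ee_rot: [-0.0, 0.941, -0.337, 0.0]
force: [-0.4, 0.0, -1.0]
grip_width: 0.725
grip_force: 0.0
480 [268. 332.] stripe yaw rel bed x 2.29 ((5.792232513427734, 15.122718811035156), 28.184123992919922) r 12.2
F [ 0.8 -0.2 -0.6] M [-0.03 -0.03  0.01] grip 0.0 0.723 j6 2.141 pos [538.8  56.1 106. ]
time_s: 23.55
eef_pos: [538.8, 56.1, 106.0]
ee_rot: [-0.0, 0.988, 0.157, 0.0]
force: [-0.2, -0.5, 0.8]
grip_width: 0.727
grip_force: 0.0
time_s: 24.35
eef_pos: [538.8, 56.1, 106.0]
ee_rot: [-0.0, 0.79, 0.613, 0.0]
force: [-0.2, 0.4, 0.0]
grip_width: 0.73
grip_force: 0.0
time_s: 25.15
eef_pos: [538.8, 56.1, 106.0]
ee_rot: [-0.0, 0.512, 0.859, 0.0]
force: [-0.6, 0.1, -0.1]
grip_width: 0.725
grip_force: 0.0
578 [273. 296.] stripe yaw rel bed x 2.0 ((5.41358757019043, 16.288705825805664), 28.370405197143555) r 5.0
F [-0.4 -0.2 -0.5] M [ 0.02 -0.04  0.03] grip 0.0 0.725 j6 -0.609 pos [538.8  56.1 106. ]
```

```bash
python3 -m crank '[[[0,0,0,0,0,0,40],[0,0,0,0,0,0,40],[0,0,0,0,0,0,20],[0,0,0,0,0,0,20],[0,0,0,0,0,0,20],[0,0,0,0,0,0,20],[0,0,0,0,0,0,20],[0,0,0,0,0,0,20]]]' 30
python3 p3.py i1.png
python3 -m crank '[[[0,0,0.007,0,0,0.94,20],[0,0,0.007,0,0,0.94,20],[0,0,0.007,0,0,0.94,20],[0,0,0.007,0,0,0.94,20],[0,0,0.007,0,0,0.94,20],[0,0,0.007,0,0,0.94,20],[0,0,0.007,0,0,0.94,20],[0,0,0.007,0,0,0.94,20]]]' 30
python3 p3.py i2.png
python3 -m crank '[[[0,0,0.007,0,0,0.94,20],[0,0,0.007,0,0,0.94,20],[0,0,0.007,0,0,0.94,20],[0,0,0.007,0,0,0.94,20],[0,0,0.007,0,0,0.94,20],[0,0,0.007,0,0,0.94,20],[0,0,0.007,0,0,0.94,20],[0,0,0.007,0,0,0.94,20]]]' 30
python3 p3.py i3.png; python3 p2.py i4.png
```

```text
time_s: 26.0
eef_pos: [538.6, 56.0, 106.0]
ee_rot: [-0.0, 0.51, 0.86, -0.0]
force: [-3.6, -2.6, 4.1]
grip_width: 0.347
grip_force: 31.3
574 [275. 295.] stripe yaw rel bed x 1.9 ((5.382228374481201, 16.277992248535156), 28.366214752197266) r 5.7
F [-2.4 -1.   3.3] M [-0.45  0.68  0.02] grip 31.4 0.348 j6 -0.613 pos [538.7  56.  106.1]
time_s: 26.85
eef_pos: [538.8, 55.7, 104.8]
ee_rot: [0.0, 0.874, 0.486, -0.0]
force: [-4.0, -4.3, 5.8]
grip_width: 0.346
grip_force: 29.2
564 [275. 295.] stripe yaw rel bed x 1.11 ((16.279541015625, 5.337219715118408), 57.90829849243164) r 6.8
103 [370. 288.] stripe yaw rel bed x -0.1 ((2.1676228046417236, 7.525491714477539), 79.15387725830078) r 37.9
F [-3.  -4.5  2.1] M [-0.81  0.42 -0.01] grip 29.3 0.353 j6 0.45 pos [538.9  55.6 104.8]
time_s: 27.7
eef_pos: [538.9, 55.0, 103.5]
ee_rot: [0.001, 1.0, -0.017, 0.0]
force: [-4.3, -7.4, 2.7]
grip_width: 0.343
grip_force: 29.9
582 [274. 295.] stripe yaw rel bed x 0.38 ((5.411139488220215, 16.25431251525879), 88.0112075805664) r 6.2
F [-2.9 -8.7  3.9] M [-1.56  0.52 -0.08] grip 30.4 0.348 j6 1.5 pos [539.   55.  103.5]
328 [274. 288.] gap -52.6; 137 [391. 168.] gap 4.9; stripe 585 [274.  295.3] F [-2.4 -7.5  4.2] M [-1.57  0.54 -0.03] grip 30.4 0.352 j6 1.491 pos [539.1  55.  103.5]
```

Full turn done, with the stripe about 0.17 rad from bed +x. I nudge the carriage about 1 mm towards the marker, settle and check.

```bash
python3 -m crank '[[[0,-0.02,0,0,0,0,20],[0,-0.02,0,0,0,0,20],[0,0,0,0,0,0,20],[0,0,0,0,0,0,20],[0,0,0,0,0,0,20],[0,0,0,0,0,0,20],[0,0,0,0,0,0,20],[0,0,0,0,0,0,20]]]' 30
python3 p2.py i5.png
```

```text
time_s: 28.6
eef_pos: [539.2, 56.0, 103.5]
ee_rot: [0.001, 1.0, -0.015, 0.001]
force: [-2.5, -7.3, 3.5]
grip_width: 0.347
grip_force: 30.3
326 [274. 288.] gap -53.1; 138 [391. 170.] gap 3.9; stripe 587 [274.  295.4] F [-3.1 -7.3  3.7] M [-1.48  0.38 -0.07] grip 30.3 0.348 j6 1.489 pos [539.2  56.  103.5]
```

View pics/i5.png

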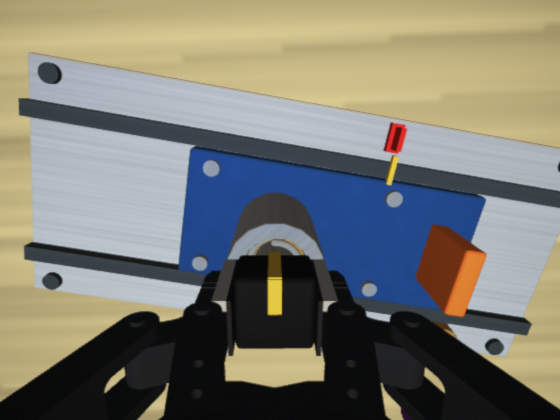

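The head is gripped at (275,300) with its stripe towards bed +x. The pointer (391,170) lines up with the marker (396,138). Handing in.

```bash
python3 -c "
from rig import *
print(finish_job())"
```

```text
the job is handed in; nothing more can be done
None
```

I handed the job in at about 29 s; the hand-in returned no verdict. By my measurements the pointer is about 1.5 mm from the marker's level. The bolt dropped off the thread and was turned one full turn forward, putting its tip about 52 mm below the rim, and the head is still gripped at about 30 N.

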